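Stamp the maker's mark on a fired tile

ROBOT

A 6-joint arm with a two-finger parallel gripper is mounted at the origin on the work surface. World frame = base frame: x ahead of the robot, y to its left, z up, the work surface at z = 0. Lengths are in m, angles in degrees, forces in N, time in s.
With the tool pointing down it reaches from about 0.35 to 0.875 m from the base axis. Payload 4.2 kg.
Tool frame: the origin (TCP) lies midway between the tips of the shut fingers; the grasp point (between the pads) lies 19 mm behind it (arm.tcp_to_grasp is the distance from the TCP to the grasp point, in m); z points along the fingers, y is the line along which they close (so a half turn about z gives the same grasp; the last joint's range is limited). The gripper opens to 87 mm and grips with 3 to 60 N. Pads are 19 mm wide; open, the fingers measure 117 mm over their backs; the gripper's body (75 mm by 190 mm) begins 51 mm behind the grasp point.
Start: joints at [90.676, 22.042, 0.453, 0, -68.411, -14.817], TCP at [0.153, 0.606, 0.223] pointing down, gripper open.
Joint ranges: [-179.83, 179.83], [-69.29, 118.12], [-61.27, 80.66], [-181.25, 117.63], [-171.15, -9.14], [-177.46, 177.46]. Speed limits (degrees/s): [159.86, 159.86, 180, 180, 180, 180].

INTERFACE

Orientations are given as a 3x3 rotation matrix whose columns are the frame's x, y, z axes.
In Python, from cell import get_state, vision, order, arm gives the robot as it stands.
- The arm moves only by the shell command python3 -m pendant 'ROWS' [FORCE]. ROWS is text: rows parted by semicolons, each of 5 numbers parted by spaces: the closure, from -1 (fully open) to 1 (shut), then the shift along the tool's x, y, z as a fraction of full scale, then the turn about the tool's z as a fraction of full scale. In form: fingers dx dy dz roll; .... A call has 1 to 20 rows; each row shifts and turns the commanded pose from where the row before left it, along the tool's axes as they then stand; what a row does not reach is not made up. Full scale, the value 1, is 1000 mm for a shift and 60 degrees for a turn. A row lasts 1/12 s, in which the tool goes at most 41.7 mm and 7.16 degrees, less where a joint would pass 70% of its speed; a pose out of reach is approached as far as the arm can. A call with a number of a shift or a turn outside -1 to 1 is refused whole. A call with a gripper value outside its range is refused whole. The fingers move at their own pace and stop on an object; FORCE is the grip in N (left out, the last holds). Time passes only in rows, so rows that do not move let the fingers close. It gives the time, the measured TCP pose, the force, the opening and the grip force at its end, in the units of the state.
- get_state(): the state, without advancing time (a new reading comes with each control period).
- vision.camera(name): name is "scene" or "top"; returns a dict with "pixels" (480x640x3 uint8, red, green, blue), "intrinsics" (3x3 intrinsics, pixels), "world_from_camera" (4x4, takes a point from camera to world coordinates). Camera axes: x right, y up, looking along -z (the intrinsics and any distortion apply to the point x, -y, -z); pixel columns grow to the right and rows downward; lengths in m; the calibration is good to about 2 mm. A picture is of the moment at which its call begins. There is no depth.
- order.sign_off(): hands the job in; it is judged then, once.
The state is a dict: "time": time; "qpos": joint angles; "qvel": joint speeds; "effort": joint torques, N m; "position": TCP position; "tool_rot": TCP orientation; "wrist_force": force on the tool from outside, world axes, zero at the start; "ft_torque": the same for the moment, N m; "width": opening from 0.0 (shut) to 1.0 (fully open); "grasp_force": force on a finger pad.
Only numpy, scipy, OpenCV 4.12 (cv2) and the standard library are available. Lean on these libraries where they do the work, as an engineer would, in place of code of your own. Each camera call takes 0.05 s, during which the arm holds its last target. There are 200 camera calls.

TASK

In the pottery studio, stamp the fired tile: press the round-headed hand stamp that stands over it down to its stop, hold it there for half a second, then let go so that the head springs all the way up again. Do not press the bar-headed stamp, and leave the tile lying under the round one.

Things in the scene. Friction and masses are not known exactly. Their poses are not given: they have to be found in the camera images.
- round_stamp (a joint): How far the plunger of the round-headed stamp is pressed down, in m: 0 = fully up, 0.020 = at its stop (20 mm travel, straight down). The spring needs about 3 N to start moving and about 10 N at the stop, and lifts the head by itself when let go.
- round_stamp_top (a point): Centre of the top face of the round stamp's head: a wooden disc 42 mm across, 20 mm high; top 160 mm above the table when up, 140 mm at the stop (the point moves with it). Stamp fixed to the table: grey base 130 x 110 x 12 mm, column at one edge, arm (top 110 mm) with a steel sleeve (top 118 mm) that guides the plunger. Site x points from column to open side, z up. May stand left or right.
- bar_stamp_top (a point): Centre of the top face of the other stamp's head, not to be pressed: same stand, materials and height (160 mm), but its wooden head is a bar 84 mm long (along the point's y), 24 mm wide and 20 mm high. There is no tile under it.
- tile_center (a point): Centre of the loose fired-clay tile, 70 x 70 x 8 mm, that lies flat on the base plate of the round-headed stamp, centred under its plunger to within 8 mm; the point is 4 mm above its underside.
Mind the look-alikes: they are no part of the job. What is meant by the part that bears tile_center is not blue or pink, and is the larger of those in its own colour.

How it is judged (in metres and radians):
On the way:
1. the round-headed stamp is pressed to its stop over the tile and held there (value of joint round_stamp above 0.017 m and horizontal distance between tile_center and round_stamp_top below 0.02 m), for 0.4 s.
At the end, for the whole second after the job is handed in: The round stamp's head is back up (within 4 mm), the tile lies under it (centre within 20 mm of the plunger axis), and the bar-headed stamp is up (within 5 mm) (value of joint round_stamp below 0.004 m and horizontal distance between tile_center and round_stamp_top below 0.02 m and distance of bar_stamp_top from where it was at the start of the episode below 0.005 m); the robot touches nothing.
It fails at once if the bar-headed stamp is pressed down by more than 5 mm (distance of bar_stamp_top from where it was at the start of the episode above 0.005 m).
It also fails if it takes over 29 s, if anything falls off the work surface, if the arm or the gripper's body presses on something with over 40 N, if the wrist force passes 120 N, or if a joint passes its speed limit or range.

## Working session

There is one attempt and no reset: what is moved stays moved. The work goes in short steps, Python scripts to look and compute and a shell command to move; the robot and the scene stay as the last step left them, time stands still between calls to the robot, and variables do not carry over. Pictures are saved under pics/ and viewed, at most 10 in all, crops included, and the job is handed in when it is done.

```bash
mkdir -p pics; python3 - <<'E'
from cell import get_state, vision, arm
import cv2,numpy as np
for n in("scene","top"):
    c=vision.camera(n); cv2.imwrite(f"pics/{n}0.png",c["pixels"][:,:,::-1]); print(c["intrinsics"],c["world_from_camera"],[k for k in c])
s=get_state();print(s["time"],s["position"],s["tool_rot"],s["width"])
E
```

```text
[[510.20373698   0.         321.81110688]
 [  0.         510.20373698 235.42534491]
 [  0.           0.           1.        ]] [[ 0.81198408 -0.35814199  0.46088629  0.8606033 ]
 [ 0.5834156   0.4742571  -0.65932272 -0.50004454]
 [ 0.01755255  0.8042478   0.59403484  0.55751902]
 [ 0.          0.          0.          1.        ]] ['pixels', 'intrinsics', 'world_from_camera']
[[526.52643068   0.         315.41500808]
 [  0.         526.52643068 236.45548758]
 [  0.           0.           1.        ]] [[-0.00419859  0.99770413 -0.06759325  0.45658934]
 [-0.99995376 -0.00477365 -0.0083484  -0.01153067]
 [-0.0086519   0.06755507  0.99767803  1.0358897 ]
 [ 0.          0.          0.          1.        ]] ['pixels', 'intrinsics', 'world_from_camera']
0.1 [0.15252516 0.60555314 0.22159096] [[ 9.69666783e-01 -2.44430339e-01 -3.72945712e-04]
 [-2.44430604e-01 -9.69664973e-01 -1.87597020e-03]
 [ 9.69116387e-05  1.91022534e-03 -9.99998171e-01]] 1.0000873190891804
```

View pics/top0.png

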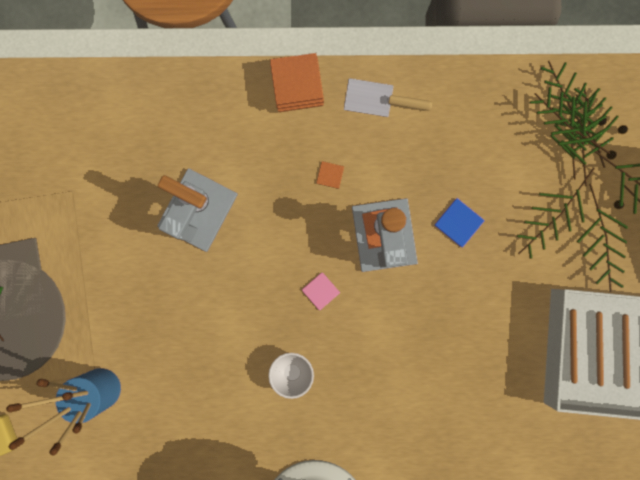

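View pics/scene0.png

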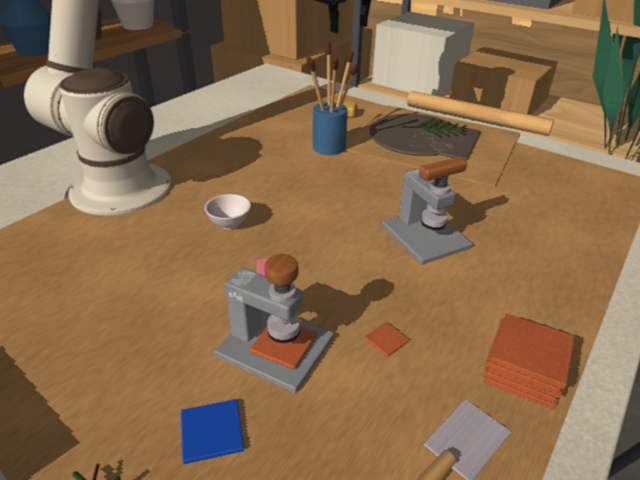

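The top view shows the round head at about (394,219) with the red tile under it at (373,230), and the bar head at (183,192). The scene view shows the round head at (282,269) and the bar head at (443,168).

```bash
cat > h.py <<'E'
import numpy as np,cv2
def ray(c,u,v):
    K=c["intrinsics"];T=np.array(c["world_from_camera"])
    d=np.array([(u-K[0][2])/K[0][0],-(v-K[1][2])/K[1][1],-1]);return T[:3,3],T[:3,:3]@d
def plane(c,u,v,z):
    o,d=ray(c,u,v);return o+d*(z-o[2])/d[2]
def proj(c,p):
    T=np.array(c["world_from_camera"]);q=T[:3,:3].T@(np.array(p)-T[:3,3]);K=c["intrinsics"]
    return K[0][0]*q[0]/-q[2]+K[0][2],-K[1][1]*q[1]/-q[2]+K[1][2]
E
python3 - <<'E'
from h import *
from cell import vision,get_state
t=vision.camera("top");s=vision.camera("scene")
im=cv2.cvtColor(t["pixels"],cv2.COLOR_RGB2HSV)
for u,v in((394,219),(373,230),(375,195),(183,192)): print(im[v,u])
m=cv2.inRange(im,(0,140,60),(14,255,255))
n,l,st,ce=cv2.connectedComponentsWithStats(m)
for i in range(1,n):
    if st[i,4]>60: print(st[i],ce[i],plane(t,*ce[i],.15 ).round(4))
big=cv2.resize(t["pixels"][180:280,340:430],None,fx=5,fy=5,interpolation=2)
b2=cv2.resize(s["pixels"][240:400,200:350],None,fx=3,fy=3,interpolation=2)
o=np.zeros((500,900,3),np.uint8);o[:500,:450]=big;o[:480,450:]=b2
cv2.imwrite("pics/c.png",cv2.resize(o,(800,444))[:,:,::-1])
p=plane(t,394,219,.16);print(p,proj(s,p),get_state()["time"])
E
```

```text
[ 14 163 156]
[ 10 160 118]
[ 19 127 179]
[ 14 162 153]
[ 124    0  108   27 1476] [178.51693767  11.2804878 ] [0.9106 0.2325 0.15  ]
[ 270   54   54   58 2541] [296.43014561  82.29043684] [0.7827 0.0274 0.15  ]
[316 161  28  28 541] [329.75970425 174.46210721] [ 0.6221 -0.0289  0.15  ]
[174 183  31  24 211] [188.16113744 194.74407583] [0.5887 0.2118 0.15  ]
[363 208  42  40 705] [380.5035461 224.8141844] [ 0.5358 -0.114   0.15  ]
[571 310   5  73 272] [573.29044118 345.4375    ] [ 0.3337 -0.4305  0.15  ]
[598 313   5  72 224] [600.04910714 347.39732143] [ 0.3303 -0.4744  0.15  ]
[625 316   4  72 173] [626.71676301 350.64739884] [ 0.3249 -0.5181  0.15  ]
[ 37 379  12   8  71] [ 42.15492958 382.67605634] [0.2751 0.4513 0.15  ]
[  7 404  14   8  76] [ 13.56578947 407.28947368] [0.2351 0.4976 0.15  ]
[ 10 438  13  11  78] [ 16.28205128 443.05128205] [0.1772 0.4911 0.15  ]
[ 0.54450316 -0.13548439  0.16      ] (np.float64(280.02674472772003), np.float64(262.97767011333957)) 0.2
```

View pics/c.png

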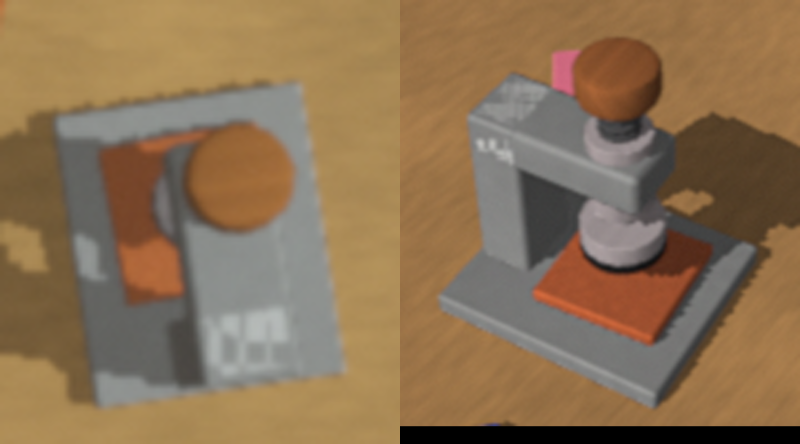

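```bash
python3 - <<'E'
from h import *
from cell import vision
t=vision.camera("top");s=vision.camera("scene")
print(plane(t,394.2,219.6,.16))
f=lambda x,y:((x-400)/2.667+200,y/2.667+240)
for q in((535,293),(712,245),(652,340)): print(plane(s,*f(*q),.02))
E
python3 -m pendant '1 0 0 -0.03 0; 1 0.03 0 -0.01 0; 1 0.04 0 0 0; 1 0.04 0 0 0; 1 0.04 0 0 0; 1 0.04 0 0 0; 1 0.04 0 0 0; 1 0.04 0 0 0; 1 0.01 0 0 0' 20
```

```text
[ 0.54349567 -0.13580338  0.16      ]
[ 0.51890163 -0.17378459  0.02      ]
[ 0.57184667 -0.09366616  0.02      ]
[ 0.58508457 -0.16184604  0.02      ]
time: 1.05
position: [0.429, 0.5354, 0.2617]
tool_rot: [[0.968, -0.249, 0.001], [-0.249, -0.968, -0.001], [0.001, 0.001, -1.0]]
wrist_force: [0.2, 0.6, 0.0]
width: 0.404
grasp_force: 0.0
```

The tile centre comes out at (0.545,-0.134), about 3 mm from the plunger axis, so no correction is needed. Moving above the head.

```bash
python3 -m pendant '1 0.0155 0.0345 0 0; 1 0.0155 0.0345 0 0; 1 0.0155 0.0345 0 0; 1 0.0155 0.0345 0 0; 1 0.0155 0.0345 0 0; 1 0.0155 0.0345 0 0; 1 0.0155 0.0345 0 0; 1 0.0155 0.0345 0 0; 1 0.0155 0.0345 0 0; 1 0.0155 0.0345 0 0; 1 0.0155 0.0345 0 0; 1 0.0155 0.0345 0 0; 1 0.0155 0.0345 0 0; 1 0.0155 0.0345 0 0; 1 0.0155 0.0345 0 0; 1 0.0155 0.0345 0 0; 1 0.0155 0.0345 0 0; 1 0.0155 0.0345 0 0; 1 0 0 0.04 0; 1 0 0 0.04 0'
python3 -m pendant '1 0 0 0 0; 1 0 0 0 0'
python3 - <<'E'
from h import *
from cell import vision,get_state
s=vision.camera("scene");t=vision.camera("top");st=get_state()
print(st["position"],proj(s,st["position"]),np.array(st["tool_rot"]).T@(np.array([.544,-.1355,.16])-st["position"]))
b2=cv2.resize(s["pixels"][200:400,180:360],None,fx=2.5,fy=2.5,interpolation=2)
cv2.imwrite("pics/d.png",b2[:,:,::-1])
E
```

```text
time: 2.72
position: [0.5448, -0.1348, 0.1838]
tool_rot: [[0.969, -0.248, 0.007], [-0.248, -0.969, 0.0], [0.007, -0.002, -1.0]]
wrist_force: [0.4, 0.3, -1.0]
width: 0.003
grasp_force: 0.0
time: 2.88
position: [0.5419, -0.1329, 0.1813]
tool_rot: [[0.97, -0.244, -0.005], [-0.244, -0.97, -0.001], [-0.005, 0.002, -1.0]]
wrist_force: [0.5, -0.1, 1.9]
width: 0.009
grasp_force: 0.0
[ 0.54478262 -0.13253411  0.18508681] (np.float64(281.12972124266264), np.float64(245.58137880497452)) [-0.00014593  0.00306421  0.02508678]
```

View pics/d.png

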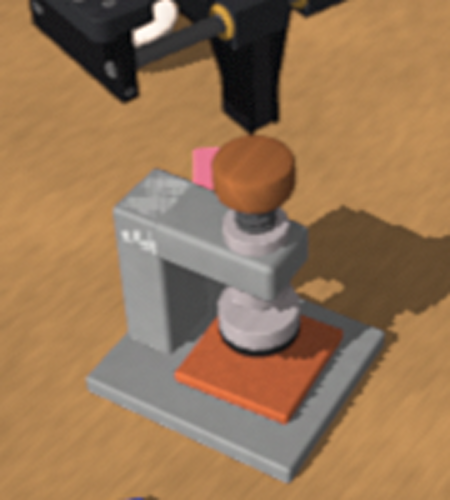

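The crop shows the shut fingertips (about 250,125) centred just above the round head, whose top is at about (253,155).

```bash
python3 -m pendant '1 0 0.003 0.012 0; 1 0 0 0.008 0; 1 0 0 0.005 0; 1 0 0 0.005 0; 1 0 0 0.005 0; 1 0 0 0.004 0; 1 0 0 0.003 0; 1 0 0 0 0; 1 0 0 0 0; 1 0 0 0 0'
```

```text
time: 3.82
position: [0.5434, -0.1352, 0.1429]
tool_rot: [[0.97, -0.243, 0.003], [-0.243, -0.97, -0.0], [0.003, -0.0, -1.0]]
wrist_force: [-2.8, 2.7, 7.9]
width: 0.006
grasp_force: 4.3
```

Nearly at the stop, at 8 N. I'll go a little further and hold.

```bash
python3 -m pendant '1 0 0 0.002 0; 1 0 0 0.001 0; 1 0 0 0 0; 1 0 0 0 0; 1 0 0 0 0; 1 0 0 0 0'; python3 -m pendant '1 0 0 0.001 0; 1 0 0 0 0;1 0 0 0 0'
```

```text
time: 4.32
position: [0.5434, -0.1352, 0.1404]
tool_rot: [[0.97, -0.243, 0.003], [-0.243, -0.97, -0.0], [0.003, -0.0, -1.0]]
wrist_force: [-3.7, 3.7, 10.4]
width: 0.004
grasp_force: 5.2
time: 4.57
position: [0.5434, -0.1352, 0.1404]
tool_rot: [[0.97, -0.243, 0.004], [-0.243, -0.97, -0.001], [0.004, -0.0, -1.0]]
wrist_force: [-5.0, 3.6, 14.9]
width: 0.006
grasp_force: 7.4
```

At the stop: the height no longer changes and the force is rising. Hold, then lift slowly.

```bash
python3 -m pendant '1 0 0 0 0; 1 0 0 0 0; 1 0 0 0 0; 1 0 0 0 0; 1 0 0 0 0; 1 0 0 0 0; 1 0 0 0 0; 1 0 0 0 0; 1 0 0 0 0'
python3 -m pendant '1 0 0 -0.004 0; 1 0 0 -0.005 0; 1 0 0 -0.005 0; 1 0 0 -0.005 0; 1 0 0 -0.008 0; 1 0 0 -0.015 0; 1 0 0 -0.03 0; 1 0 0 -0.03 0; 1 0 0 -0.03 0; 1 0 0 0 0; 1 0 0 0 0; 1 0 0 0 0; 1 0 0 0 0; 1 0 0 0 0; 1 0 0 0 0'
python3 - <<'E'
from h import *
from cell import vision
s=vision.camera("scene")
b2=cv2.resize(s["pixels"][100:400,180:520],None,fx=2,fy=2,interpolation=2)
cv2.imwrite("pics/e.png",b2[:,:,::-1])
E
```

```text
time: 5.32
position: [0.5434, -0.1352, 0.1404]
tool_rot: [[0.97, -0.243, 0.004], [-0.243, -0.97, -0.001], [0.004, -0.0, -1.0]]
wrist_force: [-5.1, 3.4, 14.5]
width: 0.004
grasp_force: 7.4
time: 6.57
position: [0.5418, -0.1356, 0.2674]
tool_rot: [[0.97, -0.244, -0.002], [-0.244, -0.97, -0.0], [-0.002, 0.001, -1.0]]
wrist_force: [1.0, 0.0, -0.5]
width: 0.005
grasp_force: 0.0
```

View pics/e.png

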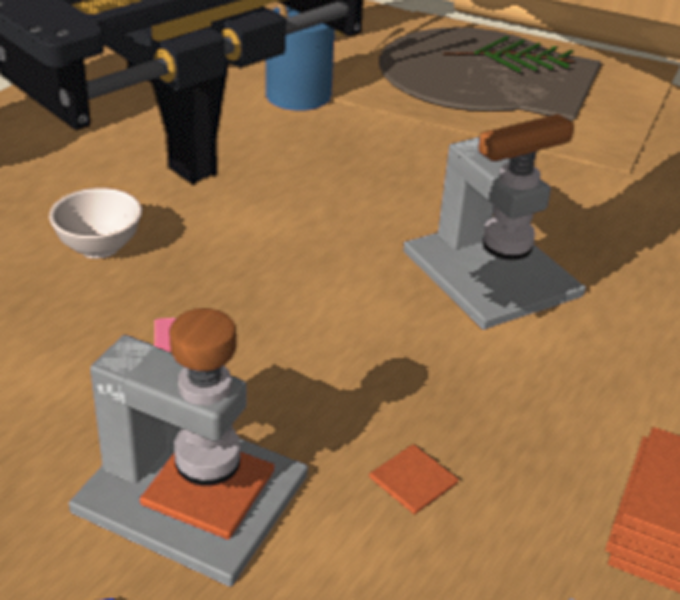

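The round head is back up at (203,340), the tile still lies under it at (208,490), the bar stamp is untouched, and the gripper is clear.

```bash
python3 -c "
from cell import order;print(order.sign_off())"
```

```text
the job is handed in; nothing more can be done
None
```

I pressed the round-headed stamp to its stop over the tile and held it there for more than 0.75 s; the head then sprang back up, the tile stayed under it, the bar-headed stamp was not touched, and the job is handed in (no verdict came back).

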